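# Close the board test fixture, lock it and start the test

## Robot

A 6-joint arm with a two-finger parallel gripper is mounted at the origin on the work surface. World frame = base frame: x ahead of the robot, y to its left, z up, the work surface at z = 0. Lengths are in mm, angles in rad, forces in N, time in s.
With the tool pointing down it reaches from about 275 to 750 mm from the base axis. Payload 10.2 kg.
Tool frame: the origin (TCP) lies between the finger pads, 19 mm behind the fingertips; this is the grasp point; z points along the fingers, y is the line along which they close (so a half turn about z gives the same grasp; the last joint's range is limited). The gripper opens to 85 mm and grips with 20 to 120 N. Pads are 22 mm wide; open, the fingers measure 114 mm over their backs; the gripper's body (76 mm by 85 mm) begins 54 mm behind the grasp point. The pads swing forward as they close: fully open they stand 13 mm farther back than shut.
Start: joints at [1.096, 0.313, 1.498, -0, 1.331, -0.223], TCP at [130.815, 508.447, 249.994] pointing down, gripper open.
Joint ranges: [-2.94, 2.94], [-0.97, 2.17], [0.19, 2.56], [-1.23, 4.37], [0.02, 3.11], [-2.88, 2.88]. Speed limits (rad/s): [2.39, 2.39, 3.01, 3.14, 3.14, 3.14].

## Interface

Orientations are given as a unit quaternion [w, x, y, z].
In Python, from rig import ctrl gives the robot as it stands.
- The arm moves only by the shell command python3 -m creep 'ROWS' [OPENING] [FORCE]. ROWS is JSON, a list that holds one entry, the list of rows, each a list of 6 numbers: the shift along the world's x, y, z in units of 25 mm (1.0 is 25 mm), then the turn, a rotation vector about the world's x, y, z in units of 5 degrees (1.0 is 5 degrees). In form: [[[x, y, z, ax, ay, az], ...]]. A call has 1 to 20 rows; each row is the pose to reach, as a shift and turn from the pose commanded when the call began; what a row does not reach only later rows make up. A row lasts 1/12 s, in which the tool goes at most 41.7 mm and 7.16 degrees, less where a joint would pass 70% of its speed; a pose out of reach is approached as far as the arm can. A call with a gripper value outside its range is refused whole. OPENING is the finger opening in mm, from 0 to 85.4, set as the call begins (- or left out, the last holds). The fingers move at their own pace and stop on an object; FORCE is the grip in N (left out, the last holds). Time passes only in rows, so rows that repeat a pose let the fingers close. It gives the time, the measured TCP pose, the force, the opening and the grip force at its end, in the units of the state.
- ctrl.sense(): the state, without advancing time (a new reading comes with each control period).
- ctrl.capture(name): name is "scene" or "top"; returns a dict with "image" (480x640x3 uint8, red, green, blue), "fx", "fy", "cx", "cy" (pixels), "k1" (the pictures are not rectified: a ray, as slopes to the right and down, at radius r is drawn at 1 + k1 r^2 times it, then the intrinsics apply), "R" (3x3) and "t" (3): a world point X has camera coordinates R X + t. Camera axes: x right, y down, z forward; pixel columns grow to the right and rows downward; lengths in mm; the calibration is good to about 2 mm. A picture is of the moment at which its call begins. There is no depth.
- ctrl.finish_job(): hands the job in; it is judged then, once.
The state is a dict: "time_s": time; "joints": joint angles; "dq": joint speeds; "tau": joint torques, N m; "eef_pos": TCP position; "ee_rot": TCP orientation; "force": force on the tool from outside, world axes, zero at the start; "wrist_torque": the same for the moment, N m; "grip_width": opening from 0.0 (shut) to 1.0 (fully open); "grip_force": force on a finger pad.
Only numpy, scipy, OpenCV 4.12 (cv2) and the standard library are available. Lean on these libraries where they do the work, as an engineer would, in place of code of your own. Each camera call takes 0.05 s, during which the arm holds its last target. There are 200 camera calls.

## Task

Take the aluminium cover plate off its sloping rack and set it down gently on the nest block of the test fixture, edges flush all round (either way round). Then turn the black lock knob clockwise until you feel it drop into its notch, and only then push the button on the tester box all the way down and let it come back up. Leave everything else on the bench where it is.

Things in the scene. Friction and masses are not known exactly. Their poses are not given: they have to be found in the camera images.
- plate: Cover plate: aluminium, 90 mm (own x) by 120 mm (own y), 8 mm thick, 0.24 kg; black grip rib on the middle of its upper face, 46 mm long (own x), 14 mm wide (own y), from 8 to 38 mm above the underside. Origin: centre of the underside; z out of the upper face. It starts on the rack, own x pointing up the slope, z leaning 30 degrees from vertical.
- plate_grip (a point): Point inside the grip rib, on the plate's z axis 30 mm above its underside (22 mm above its upper face): a good place for the TCP, with the tool pointing along minus plate z and the fingers closing along plate y. Axes as the plate's.
- rack: Steel rack, fixed to the bench, 110 by 124 mm, about 80 mm tall. Its sloping face rises along own x (roughly towards the robot) at 30 degrees; a lip at its lower end, 5 mm tall, stops the plate from sliding down. Origin: centre of its foot, on the bench. z up.
- fixture: Test fixture, fixed to the bench: grey nest block 90 mm (own x) by 120 mm (own y), 45 mm tall, flat on top, a green circuit board showing flush in it. A steel post with the lock knob stands beside it, 80 mm from the block's centre along own +x. Origin: centre of the block's underside. z up.
- nest_top (a point): Centre of the nest block's flat top, 45 mm above the bench; axes as the fixture's. The plate's underside centre belongs here, with its 90 mm side along own x and its 120 mm side along own y, either way round.
- cam_grip (a point): Point in the black lock knob's bar, on its vertical turning axis, 87 mm above the bench: a good place for the TCP, tool pointing down. The bar is 40 mm long (this point's y), 12 mm wide (this point's x; grip it across this), 65 to 91 mm above the bench, on a 38 mm disc. These axes turn with the knob.
- tongue_tip (a point): End of the flat steel tongue under the knob, at its upper face: 47 mm from the knob's axis, along point cam_grip's -y. The tongue is 14 mm wide, 55 to 61 mm above the bench, and turns with the knob; in the notch it covers the edge of the plate, whose upper face is then at 53 mm.
- cam (a joint): Lock knob angle, rad, growing clockwise seen from above; 0: tongue along the fixture's -y. Starts at 0.2 to 0.5. Friction is small; from about 0.55 a sprung bump resists with up to 0.2 N m, then pulls the knob forward as strongly into a hidden notch between 1.2 and 1.5 rad, stiff again beyond. Let go past the bump (from about 1.05) it goes home by itself; before it, it may spring back.
- tester: Tester: grey box fixed to the bench, 100 mm (own x) by 80 mm (own y), 40 mm tall, the button in its black housing on the middle of its top. Origin: centre of its underside.
- start_top (a point): Centre of the button's top face (28 mm across); it is pushed straight down 6 mm.
- start (a joint): Button travel, m: 0 up, 0.006 fully down, which takes about 4 N; a spring brings it back.
- spool: Bystander: metal spool, 56 mm across, 42 mm tall. Origin under its centre.
- jar: Bystander: small jar with a lid, 40 mm across, 50 mm tall.
- driver: Bystander: screwdriver, 160 mm long, lying down.
- heatsink: Bystander: finned aluminium heat sink, 34 by 34 mm, 23 mm tall.
- scrap_board: Bystander: small green circuit board, 50 by 70 mm, 12 mm tall with its parts.
- mug: Bystander: white mug, 76 mm across, 90 mm tall.
- brush: Bystander: brush, 150 mm long, lying down.
Not all that is in view belongs to the job. What is meant by the plate is not green, and is the smaller of those in its own colour.

How it is judged:
By the outcome, as a careful person would: the job done as asked, in the order asked, and still so for the second after the job is handed in, with the robot touching nothing.
It also fails if it takes over 69 s, if anything falls off the work surface, if the arm or the gripper's body presses on something with over 40 N, if the wrist force passes 120 N, or if a joint passes its speed limit or range.

## Working session

There is one attempt and no reset: what is moved stays moved. The work goes in short steps, Python scripts to look and compute and a shell command to move; the robot and the scene stay as the last step left them, time stands still between calls to the robot, and variables do not carry over. Pictures are saved under pics/ and viewed, at most 10 in all, crops included, and the job is handed in when it is done.

```bash
mkdir -p pics; ls; python3 - <<'E'
from rig import ctrl
import cv2,pickle
for n in("scene","top"):
    c=ctrl.capture(n); cv2.imwrite(f"pics/{n}0.png",c["image"][:,:,::-1]); pickle.dump(c,open(f"{n}0.pkl","wb"))
    print(n,c["fx"],c["cx"],c["cy"],c["k1"],c["R"],c["t"])
print(ctrl.sense())
E
```

```text
pics
scene 564.0147900194625 312.3720013019936 241.64987504898448 0.04118911490977876 [[ 0.08671214  0.99623287 -0.00103388]
 [ 0.80931089 -0.07104755 -0.58306786]
 [-0.58094483  0.04972233 -0.8124228 ]] [ -43.46449069 -331.95841754 1632.28356097]
top 542.0230346191247 316.6973888770241 240.83101885742266 -0.008889864286169242 [[ 0.01244274 -0.9998986  -0.00692623]
 [-0.99061204 -0.01138354 -0.1362285 ]
 [ 0.13613584  0.00855626 -0.99065323]] [  -7.1425471   470.3927466  1346.09575808]
{'time_s': 0.1, 'joints': array([ 1.09558649e+00,  3.13441686e-01,  1.49835453e+00, -2.37982873e-05,
        1.33101244e+00, -2.23399832e-01]), 'dq': array([-1.69306622e-04, -6.71328335e-04, -1.34311297e-03, -6.12574433e-05,
       -1.03425182e-03, -5.30506696e-04]), 'tau': array([ 1.96698449e-03, -4.12898469e+01, -2.60142589e+01, -2.15113769e-04,
        2.94916324e-03, -1.13873335e-05]), 'eef_pos': array([130.72706204, 508.24891957, 249.47039128]), 'ee_rot': array([-1.97226891e-04,  1.25569788e-01,  9.92084603e-01, -5.75241945e-04]), 'force': array([0.32603908, 0.24558323, 0.0362046 ]), 'wrist_torque': array([ 0.00399815,  0.00656874, -0.00966321]), 'grip_force': 0.0, 'grip_width': 0.9971765419709001}
```

View pics/scene0.png

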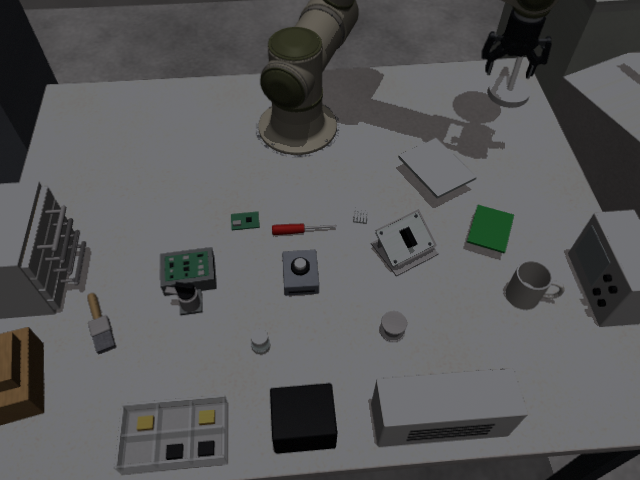

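View pics/top0.png

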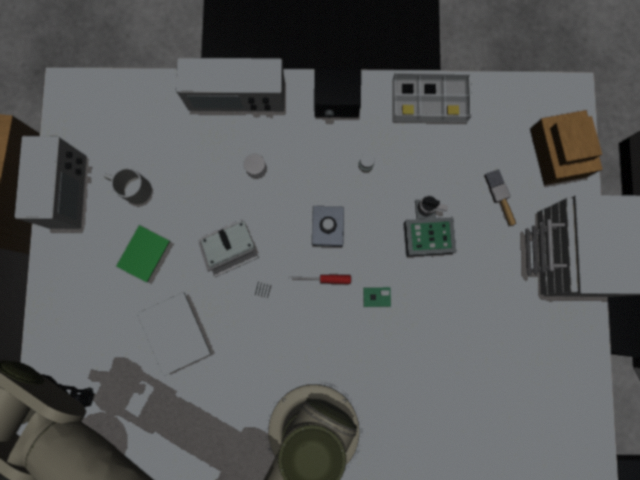

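Candidates for the plate: the ribbed plate on the rack, scene (406,238) / top (228,245); the larger bare plate, scene (437,167) / top (174,333); the green one, scene (490,229) / top (144,253). The one on the rack with the black rib fits the description, so I'll check it close up along with the fixture.

```bash
python3 - <<'E'
import cv2,numpy as np
s=cv2.imread("pics/scene0.png");t=cv2.imread("pics/top0.png")
def cr(im,x,y):
    k=cv2.resize(im[y:y+60,x:x+80],None,fx=5,fy=5,interpolation=cv2.INTER_CUBIC)
    k=cv2.convertScaleAbs(k,alpha=1.5)
    for i in range(0,80,10): cv2.line(k,(i*5,0),(i*5,6),(0,0,255),1); cv2.putText(k,str(x+i),(i*5,16),0,.35,(0,0,255))
    for i in range(0,60,10): cv2.line(k,(0,i*5),(6,i*5),(0,0,255),1); cv2.putText(k,str(y+i),(8,i*5+4),0,.35,(0,0,255))
    return k
cv2.imwrite("pics/c1.png",np.vstack([np.hstack([cr(s,365,210),cr(t,190,215)]),np.hstack([cr(s,150,248),cr(t,395,190)])]))
def big(im,x,y,w,h,f): return cv2.resize(im[y:y+h,x:x+w],None,fx=f,fy=f,interpolation=cv2.INTER_CUBIC)
cv2.imwrite("pics/c2.png",np.vstack([np.hstack([cr(s,265,240),cr(t,290,198)])]))
E
```

```text
(no output)
```

View pics/c1.png

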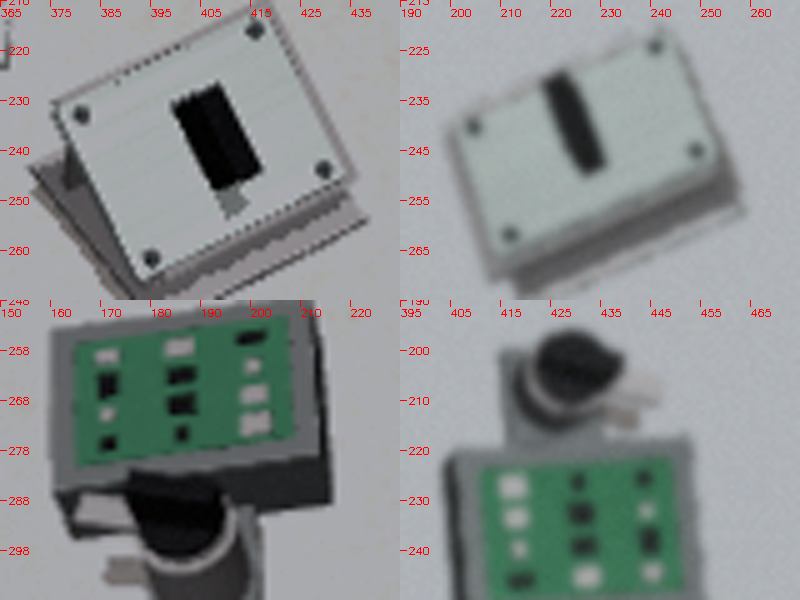

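View pics/c2.png

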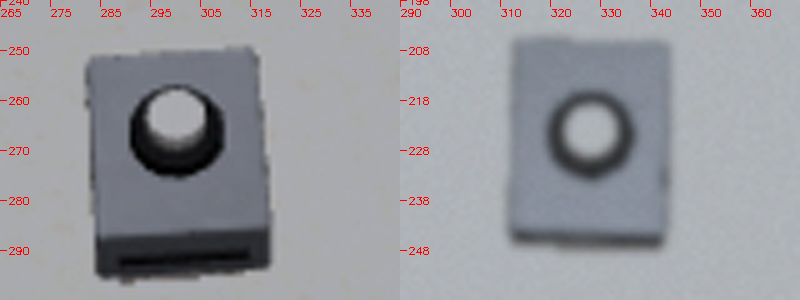

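Choice confirmed: the rack plate is ribbed, with a hole at each corner: scene centre about (405,238), top about (228,243). The knob tongue points right and slightly down in the top view, near (445,207). The tester button is at scene (300,261) and top (328,224). The crop cuts off the block's lower edge, so I need one more.

```bash
python3 - <<'E'
import cv2,numpy as np
s=cv2.imread("pics/scene0.png");t=cv2.imread("pics/top0.png")
def cr(im,x,y,w=57,h=86):
    k=cv2.resize(im[y:y+h,x:x+w],None,fx=7,fy=7,interpolation=cv2.INTER_CUBIC)[:600]
    k=cv2.convertScaleAbs(k,alpha=1.7)
    for i in range(0,w,10): cv2.line(k,(i*7,0),(i*7,6),(0,0,255),1); cv2.putText(k,str(x+i),(i*7,16),0,.35,(0,0,255))
    for i in range(0,h,10): cv2.line(k,(0,i*7),(6,i*7),(0,0,255),1); cv2.putText(k,str(y+i),(8,i*7+4),0,.35,(0,0,255))
    return k
cv2.imwrite("pics/c3.png",np.hstack([cr(s,160,240),cr(t,401,190)]))
E
```

```text
(no output)
```

View pics/c3.png

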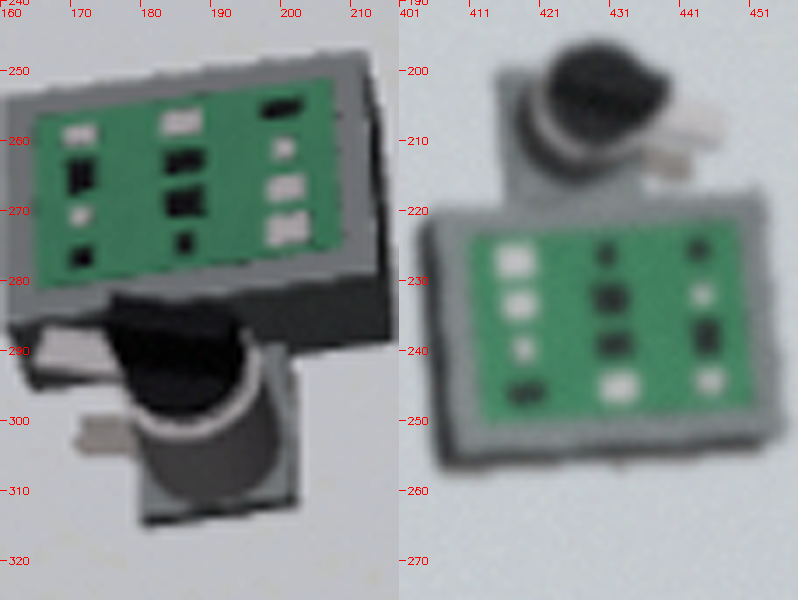

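The block and board corners read clearly: scene block top about (160,254), (212,247), (214,279) and (161,286); top view about (406,220), (452,217), (455,252) and (409,255). The tongue tip is at scene (166,290) and top (446,208). Now I'll fit the poses.

```bash
cat >h.py <<'E'
import numpy as np,pickle
from scipy.optimize import least_squares
from scipy.spatial.transform import Rotation as Ro
S=pickle.load(open("scene0.pkl","rb"));T=pickle.load(open("top0.pkl","rb"))
def proj(c,X):
    p=np.atleast_2d(X)@np.array(c["R"]).T+c["t"]; a=p[:,:2]/p[:,2:]
    a=a*(1+c["k1"]*(a**2).sum(1,keepdims=True)); return a*[c["fx"],c["fy"]]+[c["cx"],c["cy"]]
def tri(a,b):
    return least_squares(lambda X:np.r_[(proj(S,X)-a).ravel(),(proj(T,X)-b).ravel()],[450,0,40])
E
cat >fit.py <<'E'
from h import *
rect=lambda a,b:np.array([[sx*a,sy*b,0] for sx,sy in((1,1),(1,-1),(-1,-1),(-1,1))])
# fixture
def orient(P): return P
st=lambda P,X,n:X
def fit(objs,p0,pose,name):
    f=lambda p:np.concatenate([(proj(c,pose(p,L(p) if callable(L) else L))-uv).ravel() for c,L,uv in objs])
    r=least_squares(f,p0,loss='soft_l1'); e=f(r.x).reshape(-1,2)
    print(name,r.x.round(3),"rms px",np.sqrt((e**2).mean()).round(2)); 
    i=0
    for c,L,uv in objs: print("   bias",e[i:i+len(uv)].mean(0).round(2)); i+=len(uv)
    return r.x
# fixture: +x away from robot (top view up), +y left (top view left). order (+,+),(+,-),(-,-),(-,+)
fb=rect(45,60)
sb=np.array([[214,278.6],[160.7,285.7],[160,253.9],[212.4,247.1]])   # scene: up in picture=-x ; right=+y
tb=np.array([[405.9,220.3],[452,217.1],[455,252.1],[409.3,254.6]])
sg=np.array([[209,275.3],[165.4,281.4],[165,256.9],[207.4,251.3]])
tg=np.array([[411.1,223.9],[449.7,221.7],[451.7,247.4],[413.4,250]])
yaw=lambda a:Ro.from_euler('z',a)
flat=lambda p,L:yaw(p[2]).apply(L)+[p[0],p[1],p[3]]
for h,nm in((0,"fix free z"),(1,"fix z45")):
    ps=(lambda p,L:flat(p,L)) if not h else (lambda p,L:yaw(p[2]).apply(L)+[p[0],p[1],45])
    bd=lambda p:rect(p[4],p[5])
    F=fit([(S,fb,sb),(T,fb,tb),(S,bd,sg),(T,bd,tg)],[450,-250,0,45,38,50],ps,nm)
for c,o in((S,[(S,fb,sb),(S,bd,sg)]),(T,[(T,fb,tb),(T,bd,tg)])): fit(o,[450,-250,0,45,38,50],ps,"one cam")
# tester, near-square orientation: 100 along x?
st_=np.array([[318.6,286],[284.6,287.6],[282.6,252],[315.4,250]]);tt=np.array([[312.8,206],[344,206],[342.8,245.2],[312.4,244.4]])
fit([(S,rect(50,40),st_),(T,rect(50,40),tt)],[450,0,0,40],flat,"tester")
B=tri([300.4,262],[328,224]);print("button",B.x,B.fun.round(2))
K=tri([165.7,290],[446.5,208.2]);print("tongue tip",K.x,K.fun.round(2))
kc=flat(F,np.array([[80,0,0]]))[0];d=K.x-kc;
print("knob axis",kc,"cam",-(np.arctan2(d[1],d[0])-F[2]+np.pi/2),np.hypot(d[0],d[1]))
print("proj knob top",proj(S,[kc[0],kc[1],91]),proj(T,[kc[0],kc[1],91]))
# plate: x up the slope = towards robot. scene: up-left edge is +x
# corners order (+,+),(+,-),(-,-),(-,+); x towards robot => y = -worldy-ish (left in scene)
sp=np.array([[418.6,211],[376,231],[393.4,265.4],[434.4,246]])
tp=np.array([[199.6,240.6],[242.4,220.6],[255,247],[210,267.4]])
sh=np.array([[82,114],[255,31],[324,170],[152,258]])/5+[365,210]
th=np.array([[74,127],[256,47],[296,150],[110,234]])/5+[190,215]
sp,sh=[np.array(a) for a in (sp,sh)]
# by geometry: scene right=+worldy; x dir ~ -worldx; y dir ~ -worldy
sp=sp[[1,0,3,2]];sh=sh[[0,1,2,3]]      # (+x,+y)=upper-left,(+,-)=upper-right,(-,-)=lower-right,(-,+)=lower-left
tp=np.array([[255,247],[210,267.4],[199.6,240.6],[242.4,220.6]]);th=th[[2,3,0,1]]
def pp(p,L): return (yaw(p[2])*Ro.from_euler('y',-np.pi/6)).apply(L)+p[[0,1,3]]
pt=rect(45,60)+[0,0,8]; hl=lambda p:rect(p[4],p[5])+[0,0,8]
P=fit([(S,pt,sp),(T,pt,tp),(S,hl,sh),(T,hl,th)],[450,200,np.pi+.3,60,37,52],pp,"plate")
fit([(S,pt,sp),(S,hl,sh)],[450,200,np.pi+.3,60,37,52],pp,"plate S");fit([(T,pt,tp),(T,hl,th)],[450,200,np.pi+.3,60,37,52],pp,"plate T")
print("grip",pp(P,np.array([[0,0,30.]])))
print("rib top ends",proj(S,pp(P,np.array([[23,0,38.],[-23,0,38]]))).round(1),proj(T,pp(P,np.array([[23,0,38.],[-23,0,38]]))).round(1))
E
python3 fit.py
```

```text
fix free z [ 4.84966e+02 -2.89202e+02  7.40000e-02  4.27830e+01  3.33950e+01
  4.88200e+01] rms px 0.47
   bias [-0.3   0.05]
   bias [ 0.18 -0.09]
   bias [-0.18 -0.  ]
   bias [-0.74  0.15]
fix z45 [ 4.85469e+02 -2.88823e+02  7.40000e-02  1.88750e+01  3.33360e+01
  4.87420e+01] rms px 0.53
   bias [-0.32 -0.31]
   bias [ 0.2  -0.42]
   bias [-0.2  -0.36]
   bias [-0.72 -0.18]
one cam [ 4.86436e+02 -2.88196e+02  7.40000e-02  8.12300e+00  3.36960e+01
  4.88250e+01] rms px 0.25
   bias [-0.06  0.02]
   bias [ 0.06 -0.03]
one cam [ 4.84743e+02 -2.89780e+02  7.40000e-02  7.31580e+01  3.30160e+01
  4.85490e+01] rms px 0.58
   bias [ 0.59 -0.13]
   bias [-0.34  0.11]
tester [ 5.10113e+02 -2.92900e+01 -1.30000e-02  3.55370e+01] rms px 0.44
   bias [-0.21  0.05]
   bias [-0.21  0.04]
button [509.23344105 -28.67759527  61.4406675 ] [-0.29  0.01 -0.32 -0.02]
tongue tip [ 553.80320978 -328.47557157   56.29431385] [ 0.43  0.02  0.49 -0.02]
knob axis [ 565.25178612 -282.93318468   18.87454804] cam 0.31997010463928843 46.95933244555003
proj knob top [[183.85096876 284.6814588 ]] [[431.59702197 200.62805358]]
plate [455.613 222.795   3.583  47.025  37.044  49.914] rms px 0.64
   bias [-0.29  0.19]
   bias [-0.36 -0.57]
   bias [-0.26 -0.16]
   bias [-0.43  0.34]
plate S [454.178 224.017   3.571  44.974  37.197  49.695] rms px 0.34
   bias [-0.01  0.17]
   bias [ 0.01 -0.17]
plate T [451.799 216.828   3.594  74.549  35.995  49.154] rms px 0.64
   bias [ 0.07 -0.46]
   bias [0.   0.43]
grip [[469.17652921 229.1991264   73.00591393]]
rib top ends [[406.5 227.4]
 [415.3 245.3]] [[224.5 242.8]
 [219.8 229.6]]
```

```bash
cat >>h.py <<'E'
from rig import ctrl
def plan(pos,R):
    s=ctrl.sense(); q=s["ee_rot"]; C=Ro.from_quat(q[[1,2,3,0]])
    print("t",round(s["time_s"],2),"at",s["eef_pos"].round(1),"F",s["force"].round(1),"grip",round(s["grip_width"]*85.4,1),round(s["grip_force"],1),
      "| shift",((np.array(pos)-s["eef_pos"])/25).round(3),"turn",np.degrees((R*C.inv()).as_rotvec()/5).round(3),"q",s["joints"].round(2))
def tool(z,y):
    z=np.array(z,float);z/=np.linalg.norm(z);y=np.array(y,float);y-=z*(y@z);y/=np.linalg.norm(y)
    return Ro.from_matrix(np.c_[np.cross(y,z),y,z])
PL=Ro.from_euler('z',3.583)*Ro.from_euler('y',-np.pi/6); P0=np.array([455.6,222.8,47.])
PZ=PL.apply([0,0,1]); RG=tool(-PZ,-PL.apply([0,1,0]))
FX=np.array([485.5,-288.8]);FY=.074
RN=tool([0,0,-1],Ro.from_euler('z',FY).apply([0,1,0]))
E
python3 -c "
from h import *
plan(P0+PZ*130,RG)"
```

```text
t 0.1 at [130.7 508.2 249.5] F [0.3 0.2 0. ] grip 85.2 0.0 | shift [ 15.346 -10.307  -3.595] turn [-0.565  6.09   7.755] q [ 1.1   0.31  1.5  -0.    1.33 -0.22]
```

```bash
python3 -m creep '[[[15.35,-10.3,0,-0.57,6.09,7.76],[15.35,-10.3,0,-0.57,6.09,7.76],[15.35,-10.3,0,-0.57,6.09,7.76],[15.35,-10.3,0,-0.57,6.09,7.76],[15.35,-10.3,0,-0.57,6.09,7.76],[15.35,-10.3,0,-0.57,6.09,7.76],[15.35,-10.3,0,-0.57,6.09,7.76],[15.35,-10.3,0,-0.57,6.09,7.76],[15.35,-10.3,0,-0.57,6.09,7.76],[15.35,-10.3,-1,-0.57,6.09,7.76],[15.35,-10.3,-2,-0.57,6.09,7.76],[15.35,-10.3,-3.6,-0.57,6.09,7.76],[15.35,-10.3,-3.6,-0.57,6.09,7.76],[15.35,-10.3,-3.6,-0.57,6.09,7.76],[15.35,-10.3,-3.6,-0.57,6.09,7.76],[15.35,-10.3,-3.6,-0.57,6.09,7.76]]]' 40 40
python3 -c "
from h import *
plan(P0+PZ*33,RG)
C=ctrl.capture('scene');T2=ctrl.capture('top')
import cv2
p=proj(C,P0+PZ*30)[0].astype(int);u=proj(T2,P0+PZ*30)[0].astype(int)
f=lambda im,p:cv2.resize(cv2.convertScaleAbs(im[p[1]-50:p[1]+50,p[0]-40:p[0]+40,::-1],alpha=1.5),None,fx=5,fy=5,interpolation=2)
cv2.imwrite('pics/d1.png',np.hstack([f(C['image'],p),f(T2['image'],u)]));print(p,u)
X=ctrl.sense()['eef_pos'];print('tcp px',proj(C,X),proj(T2,X))
"
```

```text
time_s: 1.43
eef_pos: [514.5, 251.7, 161.7]
ee_rot: [-0.251, -0.212, 0.943, -0.056]
force: [0.5, 0.4, 0.8]
grip_width: 0.466
grip_force: 0.0
t 1.43 at [514.5 251.7 161.7] F [0.5 0.4 0.8] grip 39.8 0.0 | shift [-1.758 -0.876 -3.444] turn [-0.018  0.021 -0.009] q [ 0.28  0.78  1.07 -0.08  1.81 -1.73]
[409 236] [223 238]
tcp px [[429.58279033 228.66087745]] [[207.41174714 213.17536556]]
```

View pics/d1.png

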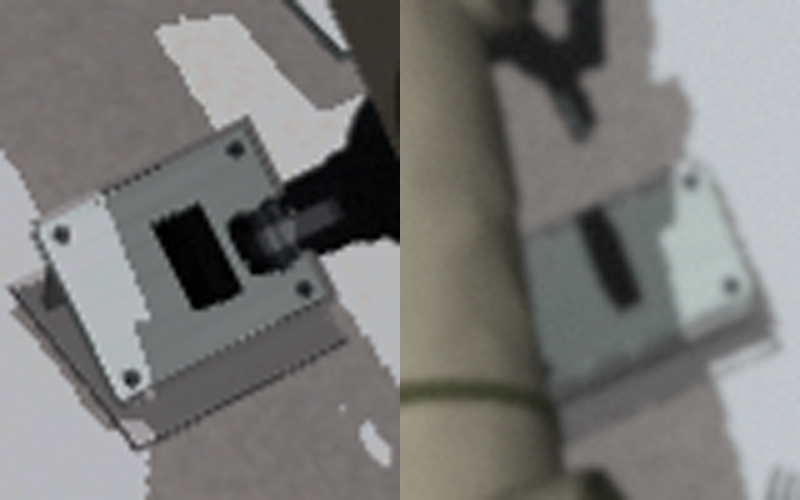

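The gripper stands off the rib along the plate normal, with the fingertips near scene (260,235) in the crop and the rib at about (198,257), lined up. Descending.

```bash
python3 -m creep '[[[-0.35,-0.17,-0.69,0,0,0],[-0.7,-0.35,-1.38,0,0,0],[-1.05,-0.52,-2.07,0,0,0],[-1.3,-0.65,-2.55,0,0,0],[-1.5,-0.75,-2.94,0,0,0],[-1.6,-0.8,-3.13,0,0,0],[-1.7,-0.85,-3.33,0,0,0],[-1.76,-0.876,-3.44,0,0,0],[-1.76,-0.876,-3.44,0,0,0],[-1.76,-0.876,-3.44,0,0,0]]]'
python3 -c "
from h import *
plan(P0+PZ*31,RG)"
```

```text
time_s: 2.37
eef_pos: [470.9, 229.3, 74.5]
ee_rot: [-0.252, -0.212, 0.943, -0.056]
force: [-0.5, 1.3, -0.1]
grip_width: 0.469
grip_force: 0.0
t 2.37 at [470.9 229.3  74.5] F [-0.5  1.3 -0.1] grip 40.1 0.0 | shift [-0.05   0.007 -0.026] turn [-0.012  0.01  -0.001] q [ 0.27  0.78  1.32 -0.09  1.56 -1.72]
```

```bash
python3 -m creep '[[[-0.03,0,-0.02,0,0,0],[-0.03,0,-0.02,0,0,0],[-0.03,0,-0.02,0,0,0],[-0.03,0,-0.02,0,0,0],[-0.03,0,-0.02,0,0,0],[-0.03,0,-0.02,0,0,0],[-0.03,0,-0.02,0,0,0],[-0.03,0,-0.02,0,0,0],[-0.03,0,-0.02,0,0,0],[-0.03,0,-0.02,0,0,0]]]' 10 50
python3 -c "
from h import *
plan(P0+PZ*31,RG)
s=ctrl.sense();print(s['wrist_torque'])"
```

```text
time_s: 3.2
eef_pos: [470.2, 229.2, 73.8]
ee_rot: [-0.252, -0.212, 0.943, -0.056]
force: [4.9, 1.9, 5.3]
grip_width: 0.151
grip_force: 51.1
t 3.2 at [470.2 229.2  73.8] F [4.9 1.9 5.3] grip 12.9 51.1 | shift [-0.025  0.01   0.001] turn [-0.014  0.014  0.001] q [ 0.27  0.78  1.33 -0.09  1.55 -1.72]
[ 0.17436985 -0.42853676 -0.09506282]
```

Gripped at about 13 mm with 51 N. Lifting off along the plate normal.

```bash
python3 -m creep '[[[0.09,0.04,0.17,0,0,0],[0.2,0.09,0.38,0,0,0],[0.4,0.19,0.77,0,0,0],[0.7,0.33,1.34,0,0,0],[1.1,0.52,2.1,0,0,0],[1.45,0.69,3.2,0,0,0],[1.45,0.69,4.2,0,0,0],[1.45,0.69,4.8,0,0,0],[1.45,0.69,4.8,0,0,0],[1.45,0.69,4.8,0,0,0]]]'
python3 -c "
from h import *
plan([FX[0],FX[1],45+33+40],RN)
s=ctrl.sense();print(s['wrist_torque'])"
```

```text
time_s: 4.03
eef_pos: [505.9, 246.3, 193.1]
ee_rot: [-0.253, -0.212, 0.942, -0.056]
force: [-0.7, -0.6, -3.9]
grip_width: 0.155
grip_force: 49.9
t 4.03 at [505.9 246.3 193.1] F [-0.7 -0.6 -3.9] grip 13.2 49.9 | shift [ -0.818 -21.404  -3.003] turn [ 1.529 -5.837 -4.116] q [ 0.28  0.73  1.07 -0.08  1.85 -1.74]
[ 0.18210401 -0.43418144  0.01796916]
```

```bash
python3 -m creep '[[[0,-0.6,0.2,0.1,-0.4,-0.3],[0,-1.6,0.4,0.2,-0.9,-0.6],[-0.1,-2.9,0.4,0.35,-1.4,-1],[-0.2,-4.2,0.4,0.5,-2,-1.4],[-0.25,-5.5,0.4,0.65,-2.5,-1.8],[-0.3,-6.8,0.4,0.8,-3,-2.15],[-0.35,-8.1,0.4,0.95,-3.5,-2.5],[-0.4,-9.4,0.4,1.1,-4,-2.9],[-0.45,-10.7,0.4,1.2,-4.5,-3.2],[-0.5,-12,0.4,1.3,-5,-3.5],[-0.55,-13.3,0.3,1.4,-5.4,-3.8],[-0.6,-14.6,0.2,1.53,-5.84,-4.12],[-0.65,-15.9,0.1,1.53,-5.84,-4.12],[-0.7,-17.2,0,1.53,-5.84,-4.12],[-0.75,-18.5,0,1.53,-5.84,-4.12],[-0.8,-19.7,0,1.53,-5.84,-4.12],[-0.82,-20.7,0,1.53,-5.84,-4.12],[-0.82,-21.2,0,1.53,-5.84,-4.12],[-0.82,-21.4,0,1.53,-5.84,-4.12],[-0.82,-21.4,0,1.53,-5.84,-4.12]]]'
python3 -m creep '[[[0,0,0,0,0,0],[0,0,0,0,0,0],[0,0,0,0,0,0],[0,0,0,0,0,0]]]'
python3 -c "
from h import *
import cv2
plan([FX[0],FX[1],45+33+40],RN)
s=ctrl.sense();print(s['wrist_torque'])
C=ctrl.capture('scene');T2=ctrl.capture('top')
cv2.imwrite('pics/e_s.png',C['image'][:,:,::-1]);cv2.imwrite('pics/e_t.png',T2['image'][:,:,::-1])
X=[FX[0],FX[1],150]
def f(im,p):
  p=p.astype(int);k=cv2.resize(cv2.convertScaleAbs(im[p[1]-50:p[1]+50,p[0]-40:p[0]+40,::-1],alpha=1.7),None,fx=5,fy=5,interpolation=2)
  print(p-[40,50]);return k
cv2.imwrite('pics/d2.png',np.hstack([f(C['image'],proj(C,X)[0]),f(T2['image'],proj(T2,X)[0])]))
"
```

```text
time_s: 5.7
eef_pos: [485.1, -288.6, 192.2]
ee_rot: [-0.001, -0.036, 0.999, 0.001]
force: [-0.4, 0.5, -1.6]
grip_width: 0.154
grip_force: 49.8
time_s: 6.03
eef_pos: [485.7, -287.8, 193.6]
ee_rot: [0.0, -0.037, 0.999, 0.0]
force: [-0.2, 0.2, -2.5]
grip_width: 0.156
grip_force: 49.8
t 6.03 at [ 485.7 -287.8  193.6] F [-0.2  0.2 -2.5] grip 13.3 49.8 | shift [-0.01  -0.038 -3.024] turn [-0.003  0.007 -0.008] q [-0.74  0.45  1.46  0.    1.24 -2.39]
[-0.02383107  0.02893479 -0.00299187]
[137 188]
[399 178]
```

View pics/d2.png

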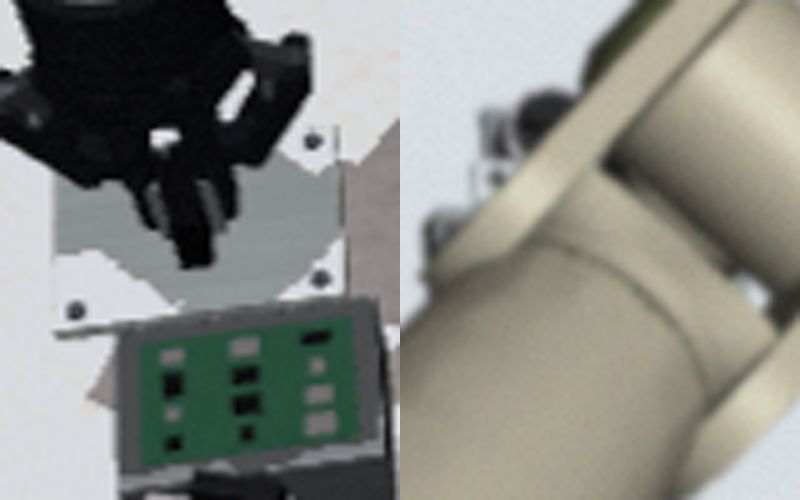

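The plate hangs level over the nest, its holes at scene crop (313,141), (320,278) and (76,311). The top view is hidden by the arm. I'll lower to about 6 mm above and compare edges there.

```bash
python3 -m creep '[[[-0.01,-0.04,-0.5,0,0,0],[-0.01,-0.04,-1.3,0,0,0],[-0.01,-0.04,-2.1,0,0,0],[-0.01,-0.04,-2.9,0,0,0],[-0.01,-0.04,-3.5,0,0,0],[-0.01,-0.04,-4,0,0,0],[-0.01,-0.04,-4.3,0,0,0],[-0.01,-0.04,-4.46,0,0,0],[-0.01,-0.04,-4.46,0,0,0],[-0.01,-0.04,-4.46,0,0,0],[-0.01,-0.04,-4.46,0,0,0]]]'
python3 -c "
from h import *
import cv2
plan([FX[0],FX[1],76],RN)
C=ctrl.capture('scene')
cv2.imwrite('pics/f_s.png',C['image'][:,:,::-1])
k=cv2.resize(cv2.convertScaleAbs(C['image'][230:305,140:240,::-1],alpha=1.7),None,fx=8,fy=8,interpolation=2)
cv2.imwrite('pics/d3.png',k)
"
```

```text
time_s: 7.05
eef_pos: [485.7, -290.0, 82.9]
ee_rot: [0.001, -0.037, 0.999, -0.0]
force: [0.7, -0.1, -3.1]
grip_width: 0.153
grip_force: 49.8
t 7.05 at [ 485.7 -290.    82.9] F [ 0.7 -0.1 -3.1] grip 13.1 49.8 | shift [-0.007  0.047 -0.274] turn [0.01  0.02  0.004] q [-0.75  0.58  1.57  0.    0.99 -2.39]
```

View pics/d3.png

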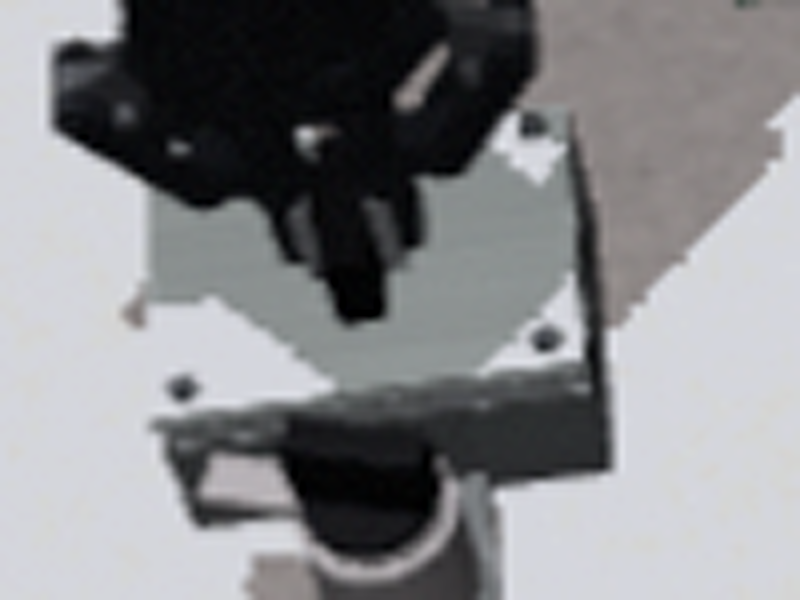

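The plate sits slightly above the block. Holes are at (533,125), (546,340) and (183,388); top-face corners at (152,420), (590,368) and (572,112). I'll fit this with the scene camera alone and compare it with that camera's fixture fit.

```bash
python3 - <<'E'
from h import *
h=np.array([[533,125],[546,340],[183,388]])/8+[140,230]; c=np.array([[152,420],[590,368],[572,112]])/8+[140,230]
hl=np.array([[-37.1,49.8,0],[37.1,49.8,0],[37.1,-49.8,0]]); cl=np.array([[45,-60,0],[45,60,0],[-45,60,0.]])
for z in (58.7,59.7,60.7):
  for nm,L,U in(("all",np.r_[hl,cl],np.r_[h,c]),("holes",hl,h)):
    f=lambda p:(proj(S,Ro.from_euler('z',p[2]).apply(L)+[p[0],p[1],z])-U).ravel()
    r=least_squares(f,[485,-288,.07]);print(z,nm,r.x.round(3),np.abs(r.fun).max().round(2))
E
```

```text
58.7 all [ 4.85169e+02 -2.88408e+02  6.30000e-02] 0.86
58.7 holes [ 4.83776e+02 -2.89367e+02  7.00000e-02] 0.26
59.7 all [ 4.85838e+02 -2.88213e+02  6.30000e-02] 0.88
59.7 holes [ 4.84449e+02 -2.89170e+02  7.00000e-02] 0.24
60.7 all [ 4.86508e+02 -2.88018e+02  6.30000e-02] 0.9
60.7 holes [ 4.85122e+02 -2.88973e+02  7.00000e-02] 0.21
```

```bash
python3 -m creep '[[[0.04,0.03,0,0,0,0.04],[0.04,0.03,-0.06,0,0,0.04],[0.04,0.03,-0.12,0,0,0.04],[0.04,0.03,-0.16,0,0,0.04],[0.04,0.03,-0.18,0,0,0.04],[0.04,0.03,-0.2,0,0,0.04],[0.04,0.03,-0.22,0,0,0.04],[0.04,0.03,-0.22,0,0,0.04],[0.04,0.03,-0.22,0,0,0.04]]]'
python3 -m creep '[[[0,0,-0.01,0,0,0],[0,0,-0.02,0,0,0],[0,0,-0.03,0,0,0],[0,0,-0.03,0,0,0]]]'
python3 -m creep '[[[0,0,-0.01,0,0,0],[0,0,-0.02,0,0,0],[0,0,-0.03,0,0,0],[0,0,-0.03,0,0,0]]]'
```

```text
time_s: 7.85
eef_pos: [486.3, -288.9, 76.5]
ee_rot: [0.0, -0.039, 0.999, 0.0]
force: [-0.4, 0.7, -3.3]
grip_width: 0.152
grip_force: 49.8
time_s: 8.18
eef_pos: [486.3, -288.9, 75.7]
ee_rot: [0.0, -0.039, 0.999, 0.0]
force: [0.2, -0.5, -2.8]
grip_width: 0.153
grip_force: 49.8
time_s: 8.52
eef_pos: [486.3, -288.9, 74.9]
ee_rot: [0.0, -0.038, 0.999, 0.0]
force: [-0.8, -0.5, -3.1]
grip_width: 0.156
grip_force: 49.8
```

```bash
python3 -m creep '[[[0,0,-0.01,0,0,0],[0,0,-0.02,0,0,0],[0,0,-0.03,0,0,0],[0,0,-0.03,0,0,0]]]'
python3 -m creep '[[[0,0,-0.01,0,0,0],[0,0,-0.02,0,0,0],[0,0,-0.03,0,0,0],[0,0,-0.03,0,0,0]]]'
```

```text
time_s: 8.85
eef_pos: [486.3, -288.9, 74.9]
ee_rot: [0.0, -0.039, 0.999, -0.0]
force: [-2.7, 2.2, 5.0]
grip_width: 0.152
grip_force: 50.9
time_s: 9.18
eef_pos: [486.3, -289.0, 74.9]
ee_rot: [0.0, -0.039, 0.999, -0.0]
force: [-5.7, 4.5, 11.7]
grip_width: 0.158
grip_force: 51.9
```

In contact at z = 74.9. I'll ease the press, release, retreat upward and check.

```bash
python3 -m creep '[[[0,0,0.02,0,0,0],[0,0,0.04,0,0,0],[0,0,0.05,0,0,0],[0,0,0.05,0,0,0]]]'
python3 -m creep '[[[0,0,0,0,0,0],[0,0,0,0,0,0],[0,0,0,0,0,0],[0,0,0,0,0,0],[0,0,0,0,0,0],[0,0,0,0,0,0]]]' 32
python3 -m creep '[[[0,0,0.3,0,0,0],[0,0,0.8,0,0,0],[0,0,1.8,0,0,0],[-1,1,3,0,0,0],[-2,2.5,4,0,0,0],[-3,4,5,0,0,0],[-3,5.3,5,0,0,0],[-3,6.5,5,0,0,0],[-3,7.5,5,0,0,0],[-3,8,5,0,0,0],[-3,8,5,0,0,0],[-3,8,5,0,0,0]]]'
python3 -c "
from h import *
import cv2
C=ctrl.capture('scene');T2=ctrl.capture('top')
cv2.imwrite('pics/g_s.png',C['image'][:,:,::-1])
f=lambda im,x,y:cv2.resize(cv2.convertScaleAbs(im[y:y+85,x:x+57,::-1],alpha=1.6),None,fx=7,fy=7,interpolation=2)
cv2.imwrite('pics/d4.png',np.hstack([f(C['image'],160,237),f(T2['image'],401,190)]))
"
```

```text
time_s: 9.52
eef_pos: [486.3, -288.9, 74.8]
ee_rot: [0.0, -0.039, 0.999, 0.0]
force: [-2.3, 1.1, 3.0]
grip_width: 0.155
grip_force: 50.7
time_s: 10.02
eef_pos: [486.3, -289.0, 74.7]
ee_rot: [0.0, -0.038, 0.999, 0.0]
force: [-0.1, -0.2, -0.5]
grip_width: 0.373
grip_force: 0.0
time_s: 11.02
eef_pos: [411.5, -88.9, 200.3]
ee_rot: [0.001, -0.039, 0.999, -0.0]
force: [1.0, -0.6, 0.1]
grip_width: 0.374
grip_force: 0.0
```

View pics/d4.png

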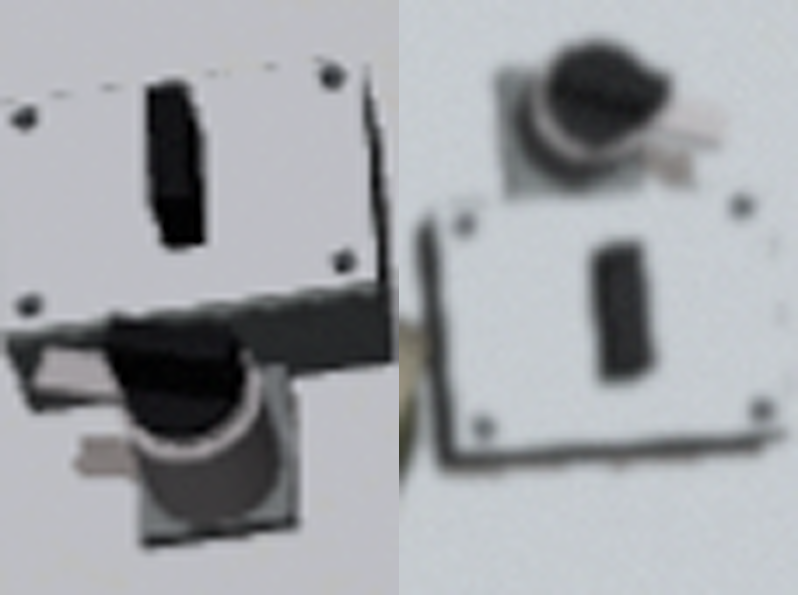

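The plate is on the nest with its holes clear in both views: scene crop (24,118), (331,76), (343,261), (28,306); top crop (465,224), (740,205), (762,410), (484,428). Fitting per camera.

```bash
python3 - <<'E'
from h import *
hs=np.array([[24,118],[331,76],[343,261],[28,306]])/7+[160,237]; ht=np.array([[65,224],[340,205],[362,410],[84,428]])/7+[401,190]
ls=np.array([[-1,-1,0],[-1,1,0],[1,1,0],[1,-1,0.]])*[37.1,49.8,0]; lt=np.array([[1,1,0],[1,-1,0],[-1,-1,0],[-1,1,0.]])*[37.1,49.8,0]
for n,c,L,U in(("S",S,ls,hs),("T",T,lt,ht)):
    f=lambda p:(proj(c,Ro.from_euler('z',p[2]).apply(L)+[p[0],p[1],53])-U).ravel()
    r=least_squares(f,[485,-288,.07]);print(n,r.x.round(3),r.fun.round(2))
k=Ro.from_euler('z',.074).apply([80,0,0])+[485.5,-288.8,0]
a=.074-np.pi/2-.32;print(k)
t=np.array([np.cos(a),np.sin(a),0]);x=np.array([-t[1],t[0],0])
plan([k[0],k[1],140],tool([0,0,-1],x));plan([k[0],k[1],140],tool([0,0,-1],-x))
E
```

```text
S [ 4.86016e+02 -2.88640e+02  8.10000e-02] [ 0.21 -0.09 -0.29 -0.   -0.06  0.09  0.13  0.02]
T [ 4.85133e+02 -2.88805e+02  8.00000e-02] [-0.06 -0.02  0.13  0.   -0.01 -0.07 -0.06  0.08]
[ 565.28105994 -282.88540151    0.        ]
t 11.12 at [411.5 -89.8 199.9] F [-0.3 -0.7  0.7] grip 32.1 0.0 | shift [ 6.152 -7.724 -2.397] turn [ 1.1000e-02  4.0000e-03 -2.1694e+01] q [-0.49  0.13  1.86  0.    1.14 -2.14]
t 11.12 at [411.5 -89.8 199.9] F [-0.3 -0.7  0.7] grip 32.1 0.0 | shift [ 6.152 -7.724 -2.397] turn [-4.0000e-03  1.0000e-02  1.4306e+01] q [-0.49  0.13  1.86  0.    1.14 -2.14]
```

The plate is centred to within about 1 mm in both views. Next, move above the knob at z = 140, turning −21.7 units about z.

```bash
python3 -m creep '[[[0.6,-0.8,0,0,0,-1.4],[1.4,-1.8,0,0,0,-2.8],[2.2,-2.8,0,0,0,-4.2],[3,-3.8,0,0,0,-5.6],[3.8,-4.8,0,0,0,-7],[4.6,-5.8,0,0,0,-8.4],[5.3,-6.6,0,0,0,-9.8],[5.8,-7.3,0,0,0,-11.2],[6.15,-7.72,0,0,0,-12.6],[6.15,-7.72,-0.3,0,0,-14],[6.15,-7.72,-0.8,0,0,-15.4],[6.15,-7.72,-1.2,0,0,-16.8],[6.15,-7.72,-1.6,0,0,-18.2],[6.15,-7.72,-2,0,0,-19.6],[6.15,-7.72,-2.3,0,0,-21],[6.15,-7.72,-2.4,0,0,-21.7],[6.15,-7.72,-2.4,0,0,-21.7],[6.15,-7.72,-2.4,0,0,-21.7],[6.15,-7.72,-2.4,0,0,-21.7]]]' 32 30
python3 - <<'E'
from h import *
a=.074-np.pi/2-.32
t=np.array([np.cos(a),np.sin(a),0]);x=np.array([-t[1],t[0],0])
plan([565.3,-282.9,87],tool([0,0,-1],x))
E
```

```text
time_s: 12.7
eef_pos: [565.0, -282.7, 139.9]
ee_rot: [0.0, 0.788, 0.616, -0.0]
force: [0.5, -0.3, -0.3]
grip_width: 0.375
grip_force: 0.0
t 12.7 at [ 565.  -282.7  139.9] F [ 0.5 -0.3 -0.3] grip 32.1 0.0 | shift [ 0.013 -0.008 -2.118] turn [ 0.01   0.003 -0.016] q [-0.65  0.64  1.29 -0.    1.21 -0.4 ]
```

```bash
python3 -m creep '[[[0,0,-0.4,0,0,0],[0,0,-0.8,0,0,0],[0,0,-1.2,0,0,0],[0,0,-1.5,0,0,0],[0,0,-1.75,0,0,0],[0,0,-1.95,0,0,0],[0,0,-2.08,0,0,0],[0,0,-2.08,0,0,0],[0,0,-2.08,0,0,0]]]'
python3 -m creep '[[[0,0,0,0,0,0],[0,0,0,0,0,0],[0,0,0,0,0,0],[0,0,0,0,0,0],[0,0,0,0,0,0],[0,0,0,0,0,0],[0,0,0,0,0,0]]]' 8 30
python3 -c "
from rig import ctrl;print(ctrl.sense()['wrist_torque'])"
```

```text
time_s: 13.45
eef_pos: [565.2, -282.0, 87.9]
ee_rot: [0.0, 0.788, 0.615, -0.0]
force: [-0.4, 1.4, 0.6]
grip_width: 0.375
grip_force: 0.0
time_s: 14.03
eef_pos: [566.1, -282.3, 88.5]
ee_rot: [0.002, 0.788, 0.615, 0.001]
force: [5.3, -0.4, -0.9]
grip_width: 0.132
grip_force: 33.5
[-0.19273823 -0.73482096 -0.01644078]
```

```bash
python3 -m creep '[[[0.04,0,0,0,0,-0.4],[0.05,0,0,0,0,-0.9],[0.05,0,0,0,0,-1.5],[0.05,0,0,0,0,-2.1],[0.05,0,0,0,0,-2.8],[0.05,0,0,0,0,-3.5],[0.05,0,0,0,0,-4.2],[0.05,0,0,0,0,-4.9],[0.05,0,0,0,0,-5.6],[0.05,0,0,0,0,-6.3],[0.05,0,0,0,0,-6.9],[0.05,0,0,0,0,-7.3],[0.05,0,0,0,0,-7.3],[0.05,0,0,0,0,-7.3]]]'
python3 -c "
from rig import ctrl;print(ctrl.sense()['wrist_torque'])"
python3 -m creep '[[[0,0,0,0,0,-0.5],[0,0,0,0,0,-1],[0,0,0,0,0,-1.5],[0,0,0,0,0,-2],[0,0,0,0,0,-2],[0,0,0,0,0,-2]]]'
python3 -c "
from rig import ctrl;print(ctrl.sense()['wrist_torque'])"
python3 -m creep '[[[0,0,0,0,0,-0.4],[0,0,0,0,0,-0.8],[0,0,0,0,0,-1],[0,0,0,0,0,-1],[0,0,0,0,0,-1]]]'
python3 -c "
from rig import ctrl;print(ctrl.sense()['wrist_torque'])"
```

```text
time_s: 15.2
eef_pos: [566.9, -282.6, 88.5]
ee_rot: [0.001, 0.941, 0.338, 0.0]
force: [3.4, -3.5, 1.0]
grip_width: 0.131
grip_force: 33.8
[-0.5016836  -0.39050537  0.02638667]
time_s: 15.7
eef_pos: [567.0, -282.8, 88.4]
ee_rot: [0.001, 0.967, 0.254, 0.001]
force: [4.0, -4.4, 1.4]
grip_width: 0.132
grip_force: 33.7
[-0.64427685 -0.54264602 -0.1613098 ]
time_s: 16.12
eef_pos: [567.1, -282.9, 88.5]
ee_rot: [0.002, 0.977, 0.212, 0.001]
force: [5.5, -4.3, 0.3]
grip_width: 0.128
grip_force: 33.7
[-0.69538371 -0.67003903 -0.12374879]
```

The torque now pulls clockwise (−0.16, easing to −0.12), so the knob is past the bump. Continuing in small steps to the zero crossing.

```bash
python3 -m creep '[[[0.03,-0.03,0,0,0,-0.3],[0.03,-0.03,0,0,0,-0.6],[0.03,-0.03,0,0,0,-0.6],[0.03,-0.03,0,0,0,-0.6]]]'
python3 -c "
from rig import ctrl;print(ctrl.sense()['wrist_torque'])"
python3 -m creep '[[[0,0,0,0,0,-0.3],[0,0,0,0,0,-0.6],[0,0,0,0,0,-0.6],[0,0,0,0,0,-0.6]]]'
python3 -c "
from rig import ctrl;print(ctrl.sense()['wrist_torque'])"
```

```text
time_s: 16.45
eef_pos: [567.2, -283.0, 88.4]
ee_rot: [0.001, 0.982, 0.186, 0.0]
force: [-0.2, -3.0, 6.2]
grip_width: 0.134
grip_force: 34.4
[-0.18428402  0.07739115 -0.18716787]
time_s: 16.78
eef_pos: [567.3, -283.0, 88.4]
ee_rot: [0.001, 0.987, 0.161, 0.0]
force: [1.2, -1.0, 5.2]
grip_width: 0.132
grip_force: 34.4
[-0.19639727  0.02193612 -0.02417604]
```

```bash
python3 -m creep '[[[0,0,0,0,0,-0.2],[0,0,0,0,0,-0.4],[0,0,0,0,0,-0.4],[0,0,0,0,0,-0.4]]]'
python3 -c "
from rig import ctrl;print(ctrl.sense()['wrist_torque'])"
```

```text
time_s: 17.12
eef_pos: [567.3, -283.0, 88.4]
ee_rot: [0.001, 0.99, 0.143, 0.0]
force: [0.6, -2.4, 4.7]
grip_width: 0.133
grip_force: 34.4
[-0.21407152 -0.01230032 -0.05243282]
```

```bash
for i in 1; do python3 -m creep '[[[0,0,0,0,0,-0.2],[0,0,0,0,0,-0.4],[0,0,0,0,0,-0.4],[0,0,0,0,0,-0.4]]]'
python3 -c "
from rig import ctrl;print(ctrl.sense()['wrist_torque'])"; done
python3 -m creep '[[[0,0,0,0,0,-0.2],[0,0,0,0,0,-0.4],[0,0,0,0,0,-0.4],[0,0,0,0,0,-0.4]]]'
python3 -c "
from rig import ctrl;print(ctrl.sense()['wrist_torque'])"
```

```text
time_s: 17.45
eef_pos: [567.3, -283.1, 88.4]
ee_rot: [0.001, 0.992, 0.126, 0.0]
force: [0.9, -2.1, 5.2]
grip_width: 0.129
grip_force: 34.4
[-0.24434716 -0.0553707   0.00207222]
time_s: 17.78
eef_pos: [567.3, -283.1, 88.4]
ee_rot: [0.001, 0.994, 0.109, 0.0]
force: [0.6, -2.1, 5.8]
grip_width: 0.132
grip_force: 34.4
[-0.24031505 -0.04739774  0.15480265]
```

The torque crossed zero and is stiff beyond (+0.15), so the notch is found. Release, lift, move over the tester, and close the fingers on the way.

```bash
python3 -m creep '[[[0,0,0,0,0,0.3],[0,0,0,0,0,0.4],[0,0,0,0,0,0.4]]]'
python3 -m creep '[[[0,0,0,0,0,0],[0,0,0,0,0,0],[0,0,0,0,0,0],[0,0,0,0,0,0],[0,0,0,0,0,0],[0,0,0.4,0,0,0],[0,0,1,0,0,0],[0,0,2,0,0,0],[0,0,3,0,0,0],[0,0,3,0,0,0]]]' 30
python3 -m creep '[[[-0.2,1,0,0,0,0],[-0.5,2.3,0,0,0,0],[-0.9,3.8,0,0,0,0],[-1.2,5.3,0,0,0,0],[-1.6,6.8,0,0,0,0],[-1.9,8.2,0,0,0,0],[-2.2,9.4,0,0,0,0],[-2.31,10.17,0,0,0,0],[-2.31,10.17,0,0,0,0],[-2.31,10.17,0,0,0,0],[-2.31,10.17,0,0,0,0]]]' 0 30
python3 -c "
from h import *
import cv2
plan([509.5,-28.9,90],RN)
C=ctrl.capture('scene');T2=ctrl.capture('top')
f=lambda im,x,y:cv2.resize(cv2.convertScaleAbs(im[y:y+85,x:x+57,::-1],alpha=1.6),None,fx=7,fy=7,interpolation=2)
cv2.imwrite('pics/d5.png',np.hstack([f(C['image'],160,237),f(T2['image'],401,190)]))
"
```

```text
time_s: 18.03
eef_pos: [567.3, -283.1, 88.4]
ee_rot: [0.001, 0.992, 0.126, 0.0]
force: [1.1, -2.2, 4.7]
grip_width: 0.13
grip_force: 34.4
time_s: 18.87
eef_pos: [568.6, -283.8, 168.9]
ee_rot: [0.003, 0.992, 0.126, 0.003]
force: [1.7, -0.4, 0.4]
grip_width: 0.35
grip_force: 0.0
time_s: 19.78
eef_pos: [509.6, -29.1, 163.0]
ee_rot: [0.0, 0.992, 0.125, -0.0]
force: [-0.6, -1.0, -0.8]
grip_width: 0.001
grip_force: 0.0
t 19.78 at [509.6 -29.1 163. ] F [-0.6 -1.  -0.8] grip 0.1 0.0 | shift [-0.004  0.008 -2.921] turn [-0.0000e+00  1.1000e-02  3.3968e+01] q [-0.29  0.37  1.66 -0.    1.11  1.03]
```

View pics/d5.png

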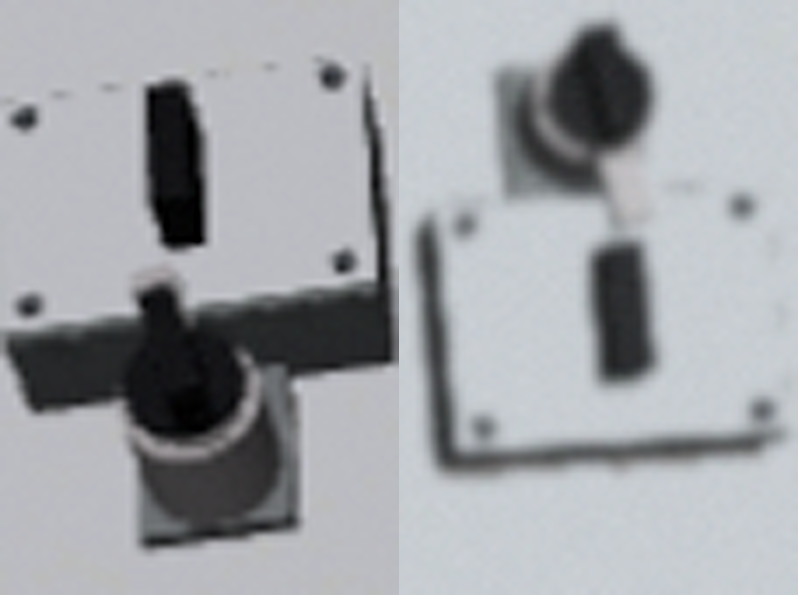

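The tongue now covers the plate edge (tip at scene crop (155,278), top crop (628,210)) and the plate holes haven't moved. Now the button.

```bash
python3 -m creep '[[[0,0,-0.8,0,0,0],[0,0,-1.6,0,0,0],[0,0,-2.3,0,0,0],[0,0,-2.8,0,0,0],[0,0,-3.04,0,0,0],[0,0,-3.08,0,0,0],[0,0,-3.08,0,0,0]]]'
python3 -m creep '[[[0,0,-0.06,0,0,0],[0,0,-0.12,0,0,0],[0,0,-0.18,0,0,0],[0,0,-0.24,0,0,0],[0,0,-0.24,0,0,0],[0,0,-0.24,0,0,0]]]'
python3 -m creep '[[[0,0,-0.04,0,0,0],[0,0,-0.08,0,0,0],[0,0,-0.08,0,0,0],[0,0,-0.08,0,0,0]]]'
python3 -m creep '[[[0,0,-0.04,0,0,0],[0,0,-0.08,0,0,0],[0,0,-0.08,0,0,0],[0,0,-0.08,0,0,0]]]'
python3 -m creep '[[[0,0,-0.04,0,0,0],[0,0,-0.08,0,0,0],[0,0,-0.08,0,0,0],[0,0,-0.08,0,0,0]]]'
```

```text
time_s: 20.47
eef_pos: [509.6, -29.0, 86.0]
ee_rot: [0.0, 0.992, 0.125, -0.0]
force: [-0.3, 0.4, 0.1]
grip_width: 0.001
grip_force: 0.0
time_s: 20.97
eef_pos: [509.5, -28.5, 79.9]
ee_rot: [0.0, 0.992, 0.125, -0.0]
force: [0.1, 0.6, 1.4]
grip_width: 0.004
grip_force: 0.7
time_s: 21.3
eef_pos: [509.5, -28.5, 77.9]
ee_rot: [0.0, 0.992, 0.125, -0.0]
force: [1.0, 0.6, 2.3]
grip_width: 0.0
grip_force: 1.2
time_s: 21.63
eef_pos: [509.5, -28.5, 75.8]
ee_rot: [0.0, 0.992, 0.125, -0.0]
force: [1.2, 0.1, 3.3]
grip_width: -0.005
grip_force: 1.6
time_s: 21.97
eef_pos: [509.6, -28.5, 74.6]
ee_rot: [0.0, 0.992, 0.126, 0.0]
force: [-1.7, -0.3, 12.9]
grip_width: 0.001
grip_force: 6.3
```

The button bottomed out: travel stopped and the force rose to 13 N. Back up and clear.

```bash
python3 -m creep '[[[0,0,0.1,0,0,0],[0,0,0.3,0,0,0],[0,0,0.6,0,0,0],[0,0,1.5,0,0,0],[0,0,3,0,0,0],[0,0,4,0,0,0],[0,0,4,0,0,0],[0,0,4,0,0,0],[0,0,4,0,0,0],[0,0,4,0,0,0]]]'
python3 - <<'E'
from h import *
import cv2
T2=ctrl.capture('top');C=ctrl.capture('scene')
for a,b,(x,y,w,h) in ((T['image'],T2['image'],(360,270,40,40)),(S['image'],C['image'],(225,205,115,35))):
    print(np.abs(a[y:y+h,x:x+w].astype(int)-b[y:y+h,x:x+w]).mean())
g=cv2.imread('pics/g_s.png')[240:282,162:215,::-1].astype(int);print(np.abs(g-C['image'][240:282,162:215]).mean())
print(ctrl.sense()['force'].round(1)); print(ctrl.finish_job())
E
```

```text
time_s: 22.8
eef_pos: [508.6, -28.3, 172.5]
ee_rot: [-0.001, 0.992, 0.125, -0.002]
force: [-0.1, 0.4, 0.2]
grip_width: -0.001
grip_force: 0.0
6.866875
36.106915113871636
2.7118897873614856
[ 1.7  0.4 -1. ]
the job is handed in; nothing more can be done
None
```

I've handed the job in at about 23 s: the plate is on the nest, within about 1 mm of centred in both camera views. I then turned the knob clockwise into its notch, with the tongue over the plate edge. Last, I pressed the button until it stopped and lifted clear, but took no close look at it coming back up; my rough image comparison for the bystanders was inconclusive, though I felt no contact with them.

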